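Fold open the bifold dust cover of the bench test box until it catches

ROBOT

A 7-joint arm with a two-finger parallel gripper is mounted at the origin on a cart in front of the work surface, level with it; the furniture and walls round the work are solid. World frame = base frame: x ahead of the robot, y to its left, z up, the work surface at z = 0. Lengths are in mm, angles in rad, forces in N, time in s.
With the tool pointing down it reaches from about 425 to 950 mm from the base axis. Payload 16.7 kg.
Tool frame: the origin (TCP) lies on the mounting face of the last link; the fingertips stand 199 mm ahead of it and the grasp point (between the pads) lies 180 mm ahead of it (env.pinch_z is the distance from the TCP to the grasp point, in mm); z points along the fingers, y is the line along which they close (so a half turn about z gives the same grasp; the last joint's range is limited). The gripper opens to 94 mm and grips with 3 to 60 N. Pads are 16 mm wide; open, the fingers measure 119 mm over their backs; the gripper's body (75 mm by 177 mm) begins 78 mm behind the grasp point.
Start: joints at [-1.264, 0.426, 0.074, 1.606, -0.034, 1.111, -0.067], TCP at [297.735, 605.757, 404.667] pointing down, gripper open.
Joint ranges: [-2.85, 2.85], [-0.5, 2.14], [-1.23, 1.37], [0.21, 2.46], [-1.02, 4.16], [0.16, 2.05], [-2.73, 2.73]. Speed limits (rad/s): [1.89, 1.89, 2.39, 2.39, 3.01, 3.01, 3.01].

INTERFACE

Orientations are given as a 3x3 rotation matrix whose columns are the frame's x, y, z axes.
In Python, from workcell import telemetry, imaging, env gives the robot as it stands. The module is installed in compiled form; this text tells all that it offers.
- The arm moves only by the tool drive_tool, never from a script. Its argument "rows" is a list of rows, each an object with "fingers": the finger opening in cm, from 0 to 9.4; "linear": the shift along the tool's x, y, z in cm, a list of three; "roll": the turn about the tool's z in degrees. A call has 1 to 8 rows; each row is the pose to reach, as a shift and turn from the pose commanded when the call began, along the tool's axes at that moment; what a row does not reach only later rows make up. A row lasts 1/8 s, in which the tool goes at most 62.5 mm and 10.7 degrees, less where a joint would pass 70% of its speed; a pose out of reach is approached as far as the arm can. A call with a gripper value outside its range is refused whole. The fingers move at their own pace and stop on an object; the grip force is fixed at half the most. Time passes only in rows, so rows that repeat a pose let the fingers close. It gives the time, the measured TCP pose, the force, the opening and the grip force at its end, in the units of the state.
- telemetry.observe(): the state, without advancing time (a new reading comes with each control period).
- imaging.capture(name): name is "side" or "top" or "wrist"; returns a dict with "color" (480x640x3 uint8, red, green, blue), "depth" (480x640 float32, mm along the optical axis (not along the pixel's ray), 0 where there is no reading), "intrinsics" (3x3 intrinsics, pixels), "k1" (the pictures are not rectified: a ray, as slopes to the right and down, at radius r is drawn at 1 + k1 r^2 times it, then the intrinsics apply), "position" and "orientation" of the camera in the world; the wrist camera has in their place "hand_eye" (4x4, takes a point from camera to tool coordinates, whose origin is the TCP and whose axes are the flange's). Camera axes: x right, y up, looking along -z (the intrinsics and any distortion apply to the point x, -y, -z); pixel columns grow to the right and rows downward; lengths in mm; the calibration is good to about 2 mm. A picture is of the moment at which its call begins: read the wrist's pose just before it.
- env.close_job(): hands the job in; it is judged then, once.
The state is a dict: "time_s": time; "q": joint angles; "joint_velocities": joint speeds; "effort": joint torques, N m; "ee_pos": TCP position; "eef_rot": TCP orientation; "wrist_force": force on the tool from outside, world axes, zero at the start; "torque": the same for the moment, N m; "grip_width": opening from 0.0 (shut) to 1.0 (fully open); "grasp_force": force on a finger pad.
Only numpy, scipy, OpenCV 4.12 (cv2) and the standard library are available. Lean on these libraries where they do the work, as an engineer would, in place of code of your own. Each camera call takes 0.05 s, during which the arm holds its last target. There are 200 camera calls.

TASK

Open the dust cover of the grey test box: first swing the swivel stop on its right-hand side well out of the way by pushing its upright black peg away from you, then push the steel bar on the near edge of the two-panel cover away from you until the two panels are folded flat against each other and past the catch, and there lean on the bar with a steady push of about 20 N for a second to seat it against the end stop. Let go so that the catch holds it by itself; never force anything (40 N would bend it), and leave the other things on the bench where they lie.

Things in the scene. Friction and masses are not known exactly. Their poses are not given: they have to be found in the camera images.
- test_box: Grey open-topped metal box fixed to the bench, 226 mm long (its x, away from the robot) x 208 wide (y, to the left) x 104 high; front wall 80 mm high. Origin: centre of its underside; yaw up to 20 degrees. A two-panel cover lies over it as a low tent; small units inside reach 45 mm over the bench. Over 40 N from the robot on any part of it, cover included, does damage.
- middle_hinge (a point): Hinge between the cover's two aluminium panels (each 84 x 180 x 6 mm, wide along y). The rear panel is hinged to the box at x = 90, z = 115 mm; the front panel's near edge runs level along the side walls. Pushing that edge to +x raises this hinge from about 140 to 200 mm over the bench, until both panels stand upright, flat together. Hinge springs push back, about 4 N at the bar.
- push_bar (a point): Centre of the round steel bar on the front panel's near edge, to push on: 16 mm thick, 180 mm long along y, thin axle ends beyond. Axis always 115 mm over the bench. Moves along the box's x only, from about -83 mm to about +46 mm when caught. The folded panels rise 14 mm behind its axis: a tool should lean back to the robot 15 to 45 degrees to clear them.
- catch_point (a point): Top rear edge of the sprung steel catch on the left wall, 115 mm over the bench. The bar's left axle end (8 mm thick) rides over its ramp and it snaps up behind, holding the cover. That takes about 10 to 18 N at the bar over the last 12 mm, then a sudden drop; about 3 mm further is a hard end stop. Short of the catch the cover springs back.
- rear_panel (a joint): Lift angle of the rear panel, rad, growing as the cover folds: 0.24 to 0.38 in the low tent, about 1.33 when the panels are flat together and caught, 1.349 at the end stop. Bar x in the box frame = 90 - 180 cos(angle) mm.
- stop (a joint): Angle of the swivel stop, rad: 0 to 0.15 at the start, its arm then blocking the bar's right axle end; grows anticlockwise seen from above, to 1.35 at its limit. Well clear is 0.8 or more. A stiff pivot (about 1.5 N at the peg) keeps it where it is left.
- stop_peg (a point): Top centre of the black upright peg on the swivel stop's tail: 16 mm thick, 52 mm tall, top 160 mm over the bench. The stop turns about the vertical through x = -10, y = -127 mm of the box frame; the peg is 52 mm from it, straight to the right (-y) at angle 0, and moves away from the robot, then in towards the box.
- torch: Bystander: green pocket torch lying on the bench, 120 x 33 x 33 mm. Origin: centre of its underside.
- meter: Bystander: yellow and black multimeter lying on the bench, 150 x 78 x 47 mm. Origin: centre of its underside.
- tape: Bystander: roll of black tape lying flat, 62 x 60 x 19 mm. Origin: centre of its underside.
- scissors: Bystander: blue-handled scissors lying flat, 87 x 199 x 9 mm. Origin: centre of the underside.
- screwdriver_2: Bystander: blue screwdriver lying on the bench, 166 x 29 x 27 mm. Origin: centre of the underside.

How it is judged (in metres and radians):
On the way, in this order (a step that is already met when the one before it is completed fails the run):
1. the swivel stop has been swung well aside (value of joint stop above 0.8 rad and value of joint rear_panel below 0.7 rad), for 0.2 s.
2. the cover has been pushed until the panels are flat against each other and pressed steadily against the end stop (value of joint rear_panel above 1.32 rad and contact force between the fingers and test_box above 12 N), for 0.4 s.
At the end, for the whole second after the job is handed in: The cover stands folded by itself, rear-panel angle above 1.305 rad (panels flat against each other within about 3 degrees) and still, and the swivel stop is still swung aside (above 0.7 rad) (value of joint rear_panel above 1.305 rad and velocity of joint rear_panel below 0.05 rad/s and value of joint stop above 0.7 rad); the robot touches nothing.
It fails at once if the robot presses on any part of the test box with more than 40 N (contact force between any of the fingers, the arm and test_box above 40 N).
It fails at once if a bystander is shoved more than 30 mm (distance of any of torch, meter, tape, scissors, screwdriver_2 from where it was at the start of the episode above 0.03 m).
It also fails if it takes over 54 s, if anything falls off the work surface, if the arm or the gripper's body presses on something with over 40 N, if the wrist force passes 120 N, or if a joint passes its speed limit or range.

## Working session

There is one attempt and no reset: what is moved stays moved. The work goes in short steps, Python scripts to look and compute and a tool call to move; the robot and the scene stay as the last step left them, time stands still between calls to the robot, and variables do not carry over. Pictures are saved under pics/ and viewed, at most 10 in all, crops included, and the job is handed in when it is done.

Besides the shell and the picture viewer there is one more tool, called after ">>>" as name(argument=value, ...) on one line, values as JSON. drive_tool: Moves the arm, as the interface text tells. Its arguments: {"type":"object","properties":{"rows":{"type":"array","items":{"type":"object","properties":{"fingers":{"type":"number"},"linear":{"type":"array","items":{"type":"number"}},"roll":{"type":"number"}}}}},"required":["rows"]}

```bash
mkdir -p pics; cat > h.py <<'E'
import numpy as np, cv2
from workcell import telemetry, imaging, env
def cap(name, tag=None):
    s=telemetry.observe(); c=imaging.capture(name)
    if tag: cv2.imwrite(f'pics/{tag}.png', c['color'][:,:,::-1])
    if 'hand_eye' in c:
        T=np.eye(4);T[:3,:3]=np.array(s['eef_rot']);T[:3,3]=s['ee_pos'];M=T@np.array(c['hand_eye'])
    else:
        M=np.eye(4);M[:3,:3]=c['orientation'];M[:3,3]=c['position']
    c['M']=M
    return c
def cloud(c):
    K=np.array(c['intrinsics']);k=c['k1'];d=c['depth']
    v,u=np.mgrid[:480,:640].astype(float)
    p=cv2.undistortPoints(np.stack([u.ravel(),v.ravel()],1)[:,None],K,np.array([k,0,0,0.]))[:,0]
    z=d.ravel(); P=np.stack([p[:,0]*z,-p[:,1]*z,-z],1)@c['M'][:3,:3].T+c['M'][:3,3]
    P[z==0]=np.nan
    return P.reshape(480,640,3)
E
python3 - <<'E'
from h import *
s=telemetry.observe(); print(s)
for n in ('top','side'):
    c=cap(n,n); P=cloud(c); np.save(n,P); print(c['position'],c['k1'])
    np.save(n+'c',c['color'])
E
```

```text
{'time_s': 0.0, 'q': array([-1.26346056,  0.42674797,  0.073844  ,  1.60658059, -0.03408509,
        1.11081782, -0.06709883]), 'joint_velocities': array([-3.05175631e-03,  2.75607581e-06,  2.92051881e-04, -1.08101247e-03,
        1.75143609e-03,  8.81522076e-04,  2.34325939e-04]), 'effort': array([ 3.78258155e-04, -9.35847545e+01,  3.66757639e+00, -4.54172873e+01,
       -4.87782061e-02,  2.04676646e-02,  1.24558069e-04]), 'ee_pos': array([297.6805254 , 605.61814596, 403.97626108]), 'eef_rot': array([[-8.97445386e-01,  4.41125329e-01, -4.73012777e-04],
       [ 4.41125569e-01,  8.97444583e-01, -1.20514025e-03],
       [-1.07115136e-04, -1.29020559e-03, -9.99999162e-01]]), 'wrist_force': array([-0.02605764,  0.29320858, -0.4922507 ]), 'torque': array([-0.01228791,  0.02593551,  0.0355005 ]), 'grasp_force': 0.0, 'grip_width': 0.9987230553620033}
[ 281.87885096    1.90399255 1637.41938043] -0.10408868566355321
[  269.92872207 -1088.96287342  1021.15291657] -0.09620411029079076
```

View pics/top.png

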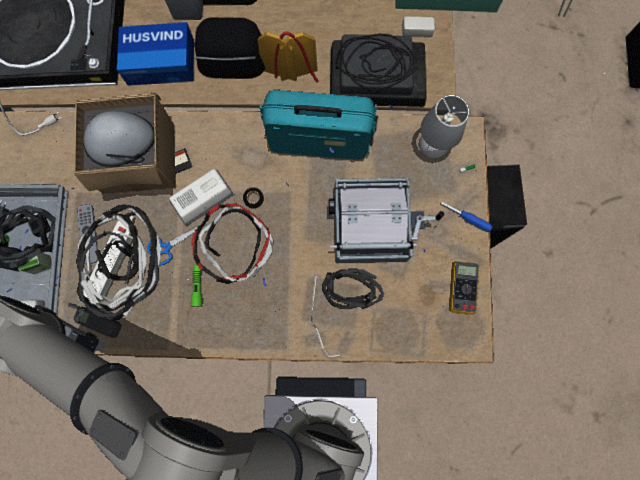

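View pics/side.png

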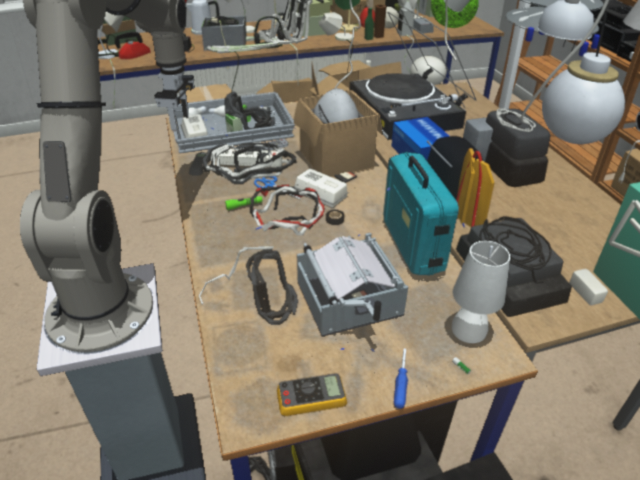

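The top view shows the box around (372,220), with the swivel stop and peg to its right around (430,217). The meter is at (464,287) and the screwdriver at (467,215). Next I'll measure the box from the cloud.

```bash
python3 - <<'E'
from h import *
for n,(a,b,c_,d) in dict(top=(165,275,315,455),side=(215,365,285,415)).items():
    im=np.load(n+'c.npy')[a:b,c_:d,::-1]; cv2.imwrite(f'pics/{n}_crop.png',cv2.resize(im,None,fx=5 if n=='top' else 4,fy=5 if n=='top' else 4,interpolation=cv2.INTER_CUBIC))
P=np.load('top.npy'); 
for (u,v) in [(340,183),(407,181),(335,255),(411,255),(372,255),(372,252),(372,210),(372,212),(438,214),(440,216),(372,185),(430,300)]: print(u,v,P[v,u].round(0))
Q=np.concatenate([P.reshape(-1,3),np.load('side.npy').reshape(-1,3)])
m=(Q[:,2]>138)&(Q[:,2]<175)&(Q[:,0]>400)&(Q[:,0]<900)&(Q[:,1]>-450)&(Q[:,1]<0)
R=Q[m]; print(R[R[:,1]<-245].round(0)[:60])
E
```

```text
340 183 [749. -44.  82.]
407 181 [ 746. -228.  126.]
335 255 [550. -33.  31.]
411 255 [ 541. -240.  106.]
372 255 [ 556. -142.    6.]
372 252 [ 564. -141.    9.]
372 210 [ 658. -130.  138.]
372 212 [ 652. -130.  140.]
438 214 [ 646. -306.  156.]
440 216 [ 641. -312.  154.]
372 185 [ 755. -138.   50.]
430 300 [ 428. -310.    2.]
[[ 900. -275.  165.]
 [ 900. -271.  158.]
 [ 898. -273.  163.]
 [ 896. -274.  168.]
 [ 899. -269.  152.]
 [ 898. -271.  154.]
 [ 894. -272.  164.]
 [ 891. -273.  173.]
 [ 895. -271.  155.]
 [ 892. -273.  162.]
 [ 891. -275.  166.]
 [ 888. -276.  172.]
 [ 895. -270.  146.]
 [ 894. -272.  151.]
 [ 891. -274.  156.]
 [ 889. -275.  164.]
 [ 893. -270.  144.]
 [ 890. -271.  153.]
 [ 888. -273.  158.]
 [ 883. -274.  170.]
 [ 884. -277.  167.]
 [ 882. -279.  172.]
 [ 890. -270.  146.]
 [ 890. -273.  145.]
 [ 885. -273.  157.]
 [ 885. -276.  157.]
 [ 880. -276.  170.]
 [ 878. -278.  175.]
 [ 889. -271.  141.]
 [ 886. -272.  148.]
 [ 883. -273.  156.]
 [ 880. -275.  162.]
 [ 879. -277.  165.]
 [ 878. -280.  167.]
 [ 876. -281.  174.]
 [ 880. -379.  171.]
 [ 887. -271.  138.]
 [ 883. -272.  149.]
 [ 883. -275.  149.]
 [ 879. -276.  159.]
 [ 877. -278.  162.]
 [ 876. -280.  167.]
 [ 873. -281.  173.]
 [ 888. -386.  143.]
 [ 881. -273.  144.]
 [ 879. -274.  152.]
 [ 879. -277.  151.]
 [ 874. -278.  163.]
 [ 875. -281.  161.]
 [ 874. -283.  163.]
 [ 871. -284.  170.]
 [ 877. -378.  164.]
 [ 881. -274.  139.]
 [ 878. -275.  146.]
 [ 876. -277.  150.]
 [ 874. -279.  156.]
 [ 871. -280.  163.]
 [ 869. -282.  169.]
 [ 870. -285.  166.]
 [ 867. -286.  175.]]
```

View pics/top_crop.png

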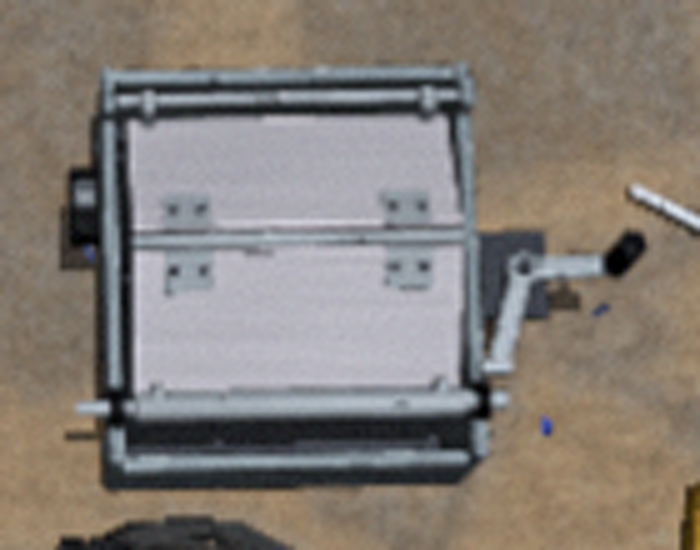

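View pics/side_crop.png

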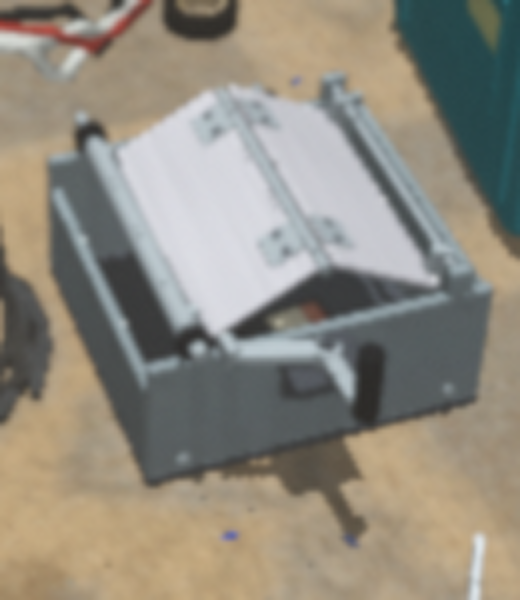

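```bash
cat >> h.py <<'E'
def ray(c,u,v,z):
    p=cv2.undistortPoints(np.array([[[u,v]]],float),np.array(c['intrinsics']),np.array([c['k1'],0,0,0.]))[0,0]
    d=c['M'][:3,:3]@np.array([p[0],-p[1],-1.]); o=c['M'][:3,3]
    return o+d*(z-o[2])/d[2]
E
python3 - <<'E'
from h import *
from scipy.optimize import least_squares
t=cap('top'); s=cap('side')
T=lambda x,y,z: ray(t,315+x/5-.4,165+y/5-.4,z)
S=lambda x,y,z: ray(s,285+x/4-.4,215+y/4-.4,z)
D=dict(axL=T(78,408,116),axR=T(508,399,116),barL=T(135,407,119),barR=T(478,402,119),rhL=T(115,100,118),rhR=T(465,97,118),mL=T(135,240,140),mR=T(462,236,140),piv=T(523,265,112),peg=T(632,241,160),fwL=T(110,468,80),fwR=T(478,458,80),bwL=T(105,75,104),bwR=T(467,72,104),
 s_axR=S(197,343,115),s_axL=S(82,118,115),s_peg=S(371,348,160),s_c=S(152,483,0),s_c2=S(476,402,0),s_rhR=S(455,280,115),s_rhL=S(333,80,115))
for k,v in D.items(): print(k,v.round(1))
for a,b in [('axR','axL'),('barR','barL'),('rhR','rhL'),('mR','mL'),('fwR','fwL'),('s_axR','s_axL'),('s_rhR','s_rhL')]:
    d=D[b]-D[a]; print(a,np.degrees(np.arctan2(-d[0],d[1])).round(2),np.hypot(*d[:2]).round(1))
E
```

```text
axL [559.6 -18.1 116. ]
axR [ 569.  -252.9  116. ]
barL [560.2 -49.  119. ]
barR [ 566.5 -236.   119. ]
rhL [733.6 -35.9 118. ]
rhR [ 739.5 -231.1  118. ]
mL [648.4 -47.2 140. ]
mR [ 654.2 -225.   140. ]
piv [ 645.3 -263.   112. ]
peg [ 648.4 -313.9  160. ]
fwL [532.7 -36.9  80. ]
fwR [ 542.1 -241.7   80. ]
bwL [752.3 -30.4 104. ]
bwR [ 758.4 -234.5  104. ]
s_axR [ 569.5 -241.2  115. ]
s_axL [560.5 -20.4 115. ]
s_peg [ 647.2 -314.3  160. ]
s_c [ 543.2 -242.     0. ]
s_c2 [ 764.8 -235.3    0. ]
s_rhR [ 737.6 -234.   115. ]
s_rhL [735.8 -28.2 115. ]
axR 2.3 235.0
barR 1.93 187.1
rhR 1.72 195.3
mR 1.87 177.9
fwR 2.63 205.1
s_axR 2.36 221.0
s_rhR 0.51 205.8
```

Box yaw is about 2.1° and its centre is near (650.6, -136). The peg is at (648, -314). I'll turn the tool square to the box and travel with the fingers closed.

>>> drive_tool(rows=[{"fingers":0,"linear":[-5,-4.5,-1],"roll":-9},{"fingers":0,"linear":[-10,-9,-1],"roll":-19},{"fingers":0,"linear":[-15,-13.5,-1],"roll":-28.3},{"fingers":0,"linear":[-20,-18,-1],"roll":-28.3},{"fingers":0,"linear":[-25,-22.5,-1],"roll":-28.3},{"fingers":0,"linear":[-30,-27,-1],"roll":-28.3},{"fingers":0,"linear":[-34,-31.5,-1],"roll":-28.3},{"fingers":0,"linear":[-37.7,-35.5,-1],"roll":-28.3}])

```text
time_s: 1.2
ee_pos: [474.2, 136.8, 414.8]
eef_rot: [[-0.999, -0.037, 0.0], [-0.037, 0.999, 0.0], [-0.0, 0.0, -1.0]]
wrist_force: [1.5, 0.4, 0.1]
grip_width: 0.185
grasp_force: 0.0
```

>>> drive_tool(rows=[{"fingers":0,"linear":[-1,-6,0],"roll":0},{"fingers":0,"linear":[-2.5,-12,0],"roll":0},{"fingers":0,"linear":[-4,-18,0],"roll":0},{"fingers":0,"linear":[-5.5,-24,0],"roll":0},{"fingers":0,"linear":[-7,-30,0],"roll":0},{"fingers":0,"linear":[-8.5,-36,0],"roll":0},{"fingers":0,"linear":[-9.9,-41,0],"roll":0},{"fingers":0,"linear":[-9.9,-43.6,0],"roll":0}])

```text
time_s: 2.2
ee_pos: [589.2, -295.8, 414.1]
eef_rot: [[-0.999, -0.035, -0.001], [-0.035, 0.999, -0.001], [0.001, -0.001, -1.0]]
wrist_force: [-0.3, 0.5, -0.2]
grip_width: 0.001
grasp_force: 0.0
```

>>> drive_tool(rows=[{"fingers":0,"linear":[0,0,4.5],"roll":0},{"fingers":0,"linear":[0,0,9.5],"roll":0},{"fingers":0,"linear":[0,0,9.5],"roll":0},{"fingers":0,"linear":[0,0,9.5],"roll":0}])

```text
time_s: 2.7
ee_pos: [589.5, -293.5, 321.4]
eef_rot: [[-0.999, -0.037, 0.001], [-0.037, 0.999, -0.001], [-0.001, -0.001, -1.0]]
wrist_force: [-0.7, -0.6, 0.5]
grip_width: 0.007
grasp_force: 0.0
```

```bash
python3 - <<'E'
from h import *
for n,(a,b,c_,d) in dict(side=(165,365,285,485)).items():
    c=cap(n); im=c['color'][a:b,c_:d,::-1]; cv2.imwrite(f'pics/s2.png',cv2.resize(im,None,fx=3,fy=3,interpolation=cv2.INTER_CUBIC))
s=telemetry.observe();print(s['time_s'],s['ee_pos'],s['wrist_force'],s['q'])
E
```

```text
2.75 [ 589.65666879 -293.49656602  321.92594484] [ 0.69330585 -0.31723795  0.80567417] [ 0.03092925  0.51328128  0.45653353  1.739576   -0.26983944  0.94857642
  2.20236181]
```

View pics/s2.png

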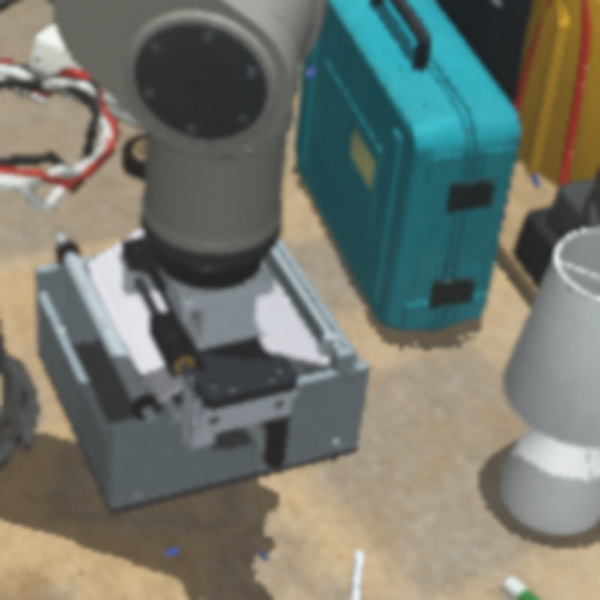

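The fingers are in front of the peg, about 20 mm left of its line. I'll shift right, then push along the arc.

>>> drive_tool(rows=[{"fingers":0,"linear":[0,-2,0]},{"fingers":0,"linear":[-1.8,-2,0]},{"fingers":0,"linear":[-3.2,-2,0]},{"fingers":0,"linear":[-4.2,-2,0]},{"fingers":0,"linear":[-4.9,-2,0]},{"fingers":0,"linear":[-5.5,-1.9,0]},{"fingers":0,"linear":[-6,-1.8,0]},{"fingers":0,"linear":[-6.5,-1.6,0]}])

```text
validation failed for argument at $.ro...
```

Roll seems to be required.

>>> drive_tool(rows=[{"fingers":0,"linear":[0,-2,0],"roll":0},{"fingers":0,"linear":[-1.8,-2,0],"roll":0},{"fingers":0,"linear":[-3.2,-2,0],"roll":0},{"fingers":0,"linear":[-4.2,-2,0],"roll":0},{"fingers":0,"linear":[-4.9,-2,0],"roll":0},{"fingers":0,"linear":[-5.5,-1.9,0],"roll":0},{"fingers":0,"linear":[-6,-1.8,0],"roll":0},{"fingers":0,"linear":[-6.5,-1.6,0],"roll":0}])

```text
time_s: 3.75
ee_pos: [654.7, -306.6, 319.6]
eef_rot: [[-0.999, -0.037, -0.0], [-0.037, 0.999, 0.0], [0.0, 0.0, -1.0]]
wrist_force: [-2.3, 0.2, 1.1]
grip_width: 0.003
grasp_force: 1.4
```

>>> drive_tool(rows=[{"fingers":0,"linear":[-0.5,0.2,0],"roll":0},{"fingers":0,"linear":[-1,0.4,0],"roll":0},{"fingers":0,"linear":[-1.5,0.6,0],"roll":0},{"fingers":0,"linear":[-2,0.8,0],"roll":0},{"fingers":0,"linear":[-2,0.8,0],"roll":0}])

```text
time_s: 4.38
ee_pos: [672.9, -296.1, 318.1]
eef_rot: [[-0.999, -0.038, -0.007], [-0.038, 0.999, 0.004], [0.007, 0.005, -1.0]]
wrist_force: [-18.1, 9.5, 3.1]
grip_width: 0.011
grasp_force: 9.2
```

>>> drive_tool(rows=[{"fingers":0,"linear":[2,-0.2,0],"roll":0},{"fingers":0,"linear":[4.5,-0.2,-4],"roll":0},{"fingers":0,"linear":[9,0,-9],"roll":0},{"fingers":0,"linear":[14,4,-9],"roll":0},{"fingers":0,"linear":[18,8,-9],"roll":0},{"fingers":0,"linear":[18,13,-9],"roll":0},{"fingers":0,"linear":[18,16,-9],"roll":0},{"fingers":0,"linear":[18,16,-9],"roll":0}])

```text
time_s: 5.38
ee_pos: [488.8, -142.5, 410.1]
eef_rot: [[-0.999, -0.041, 0.001], [-0.041, 0.999, 0.001], [-0.001, 0.001, -1.0]]
wrist_force: [-0.1, 0.8, 0.1]
grip_width: 0.002
grasp_force: 0.0
```

```bash
python3 - <<'E'
from h import *
c=cap('top'); P=cloud(c)
im=c['color'][165:275,315:455,::-1]; cv2.imwrite(f'pics/t3.png',cv2.resize(im,None,fx=5,fy=5,interpolation=cv2.INTER_CUBIC))
s=telemetry.observe();print(s['time_s'],s['ee_pos'],s['wrist_force'],s['q'])
w=cap('wrist','w3'); np.save('w',cloud(w)); print(w['hand_eye'])
E
```

```text
5.425 [ 488.7863392  -143.9942171   410.10045119] [-0.00252934 -0.19356202  0.06201078] [-0.25432235  0.15161701  0.46379847  1.98706938 -0.07996071  1.01907509
  1.8565574 ]
[[-6.39322642e-05  9.72268593e-01  2.33867013e-01  6.66671743e+01]
 [ 9.99999990e-01  3.31812602e-05  1.35423829e-04  7.13167885e-01]
 [ 1.23908333e-04  2.33867020e-01 -9.72268585e-01  1.89605211e+01]
 [ 0.00000000e+00  0.00000000e+00  0.00000000e+00  1.00000000e+00]]
```

View pics/t3.png

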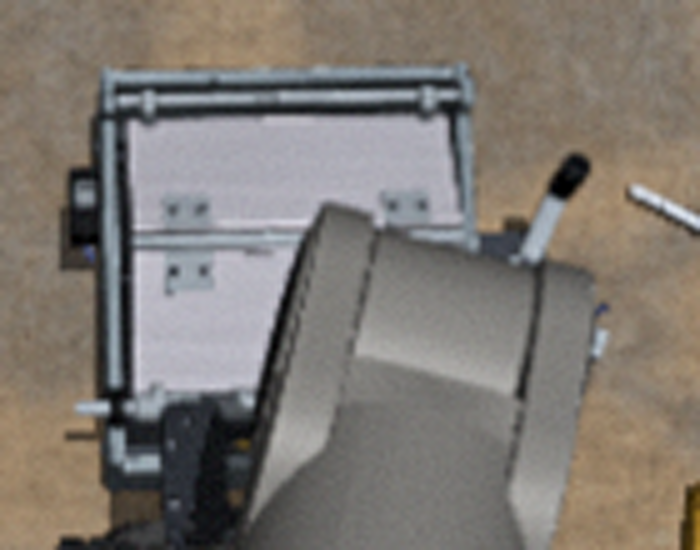

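View pics/w3.png

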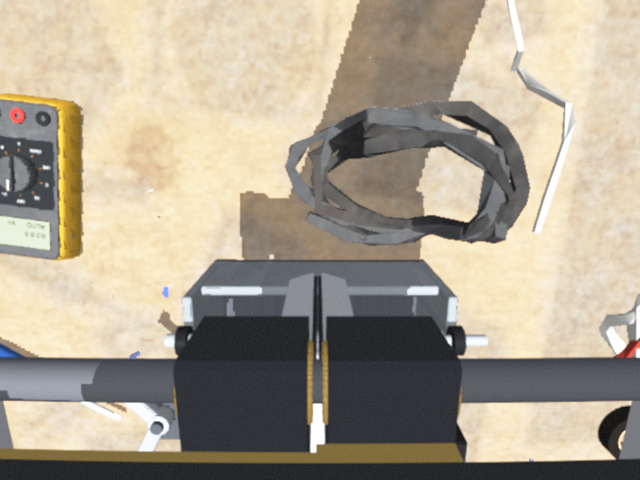

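The peg now points up and back at (573,165), with the stop's arm swung away from the axle. The wrist view shows the closed fingers centred on the front edge of the box. I can't pitch the tool, so I'll push with the tips just below the bar axis. That keeps the gripper body above the folded hinge.

```bash
python3 - <<'E'
from h import *
c=cap('top')
p=ray(c,315+577/5-.4,165+160/5-.4,160);print(p,np.degrees(0)); d=p[:2]-[645.3,-263]; print(np.hypot(*d),np.arctan2(d[0],-d[1])-.037)
E
```

```text
[ 692.78883034 -284.99180202  160.        ] 0.0
52.33381663278812 1.1001067728817762
```

>>> drive_tool(rows=[{"fingers":0,"linear":[0,0,5],"roll":0},{"fingers":0,"linear":[0,0,9.7],"roll":0},{"fingers":0,"linear":[-2,0,9.7],"roll":0},{"fingers":0,"linear":[-4,0,9.7],"roll":0},{"fingers":0,"linear":[-4.5,0,9.7],"roll":0},{"fingers":0,"linear":[-4.5,0,9.7],"roll":0}])

```text
time_s: 6.28
ee_pos: [533.2, -143.8, 312.5]
eef_rot: [[-0.999, -0.036, -0.001], [-0.036, 0.999, -0.0], [0.001, -0.0, -1.0]]
wrist_force: [-0.3, 0.5, -0.9]
grip_width: 0.006
grasp_force: 0.0
```

>>> drive_tool(rows=[{"fingers":0,"linear":[-0.7,0,0],"roll":0},{"fingers":0,"linear":[-1.3,0,0],"roll":0},{"fingers":0,"linear":[-1.9,0,0],"roll":0},{"fingers":0,"linear":[-2.5,0,0],"roll":0},{"fingers":0,"linear":[-3.1,0,0],"roll":0},{"fingers":0,"linear":[-3.7,0,0],"roll":0},{"fingers":0,"linear":[-4.3,0,0],"roll":0},{"fingers":0,"linear":[-5,0,0],"roll":0}])

```text
time_s: 7.28
ee_pos: [583.8, -141.2, 312.6]
eef_rot: [[-0.999, -0.037, -0.0], [-0.037, 0.999, 0.0], [0.0, 0.0, -1.0]]
wrist_force: [-3.3, -0.2, -2.9]
grip_width: 0.003
grasp_force: 1.5
```

>>> drive_tool(rows=[{"fingers":0,"linear":[-0.8,0,0],"roll":0},{"fingers":0,"linear":[-1.6,0,0],"roll":0},{"fingers":0,"linear":[-2.4,0,0],"roll":0},{"fingers":0,"linear":[-3.2,0,0],"roll":0},{"fingers":0,"linear":[-4.0,0,0],"roll":0},{"fingers":0,"linear":[-4.8,0,0],"roll":0},{"fingers":0,"linear":[-5.4,0,0],"roll":0},{"fingers":0,"linear":[-6,0,0],"roll":0}])

```text
time_s: 8.28
ee_pos: [643.7, -139.0, 312.6]
eef_rot: [[-0.999, -0.037, -0.0], [-0.037, 0.999, -0.0], [0.0, -0.0, -1.0]]
wrist_force: [-3.6, -0.5, -2.2]
grip_width: 0.003
grasp_force: 1.9
```

```bash
python3 - <<'E'
from h import *
c=cap('side'); im=c['color'][165:315,285:485,::-1]; cv2.imwrite(f'pics/s4.png',cv2.resize(im,None,fx=4,fy=4,interpolation=cv2.INTER_CUBIC))
s=telemetry.observe();print(s['time_s'],s['ee_pos'],s['wrist_force'])
E
```

```text
8.325 [ 644.30471766 -138.86562666  312.65034399] [-1.7014527   0.02611239 -2.4379729 ]
```

View pics/s4.png

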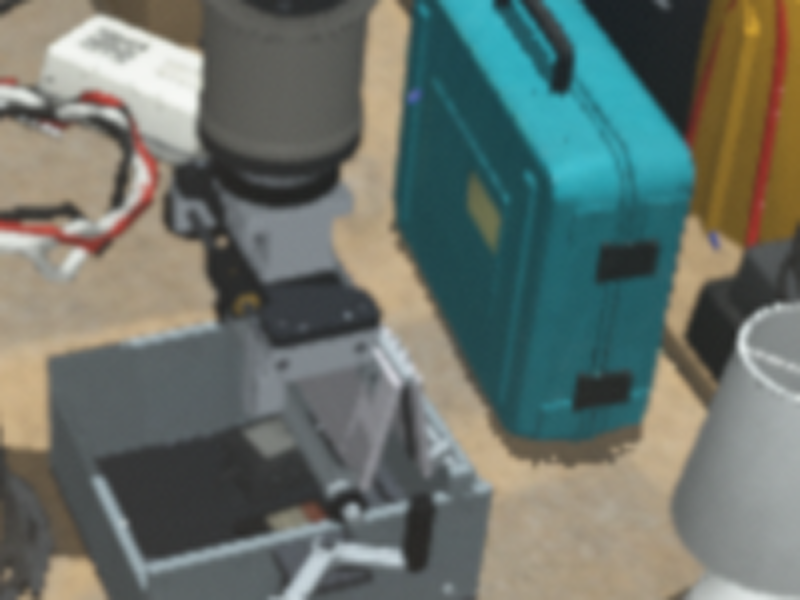

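The bar is moving with the fingers and the tent is steepening: the bar end is at (345,503) and the hinge at (395,370). The gripper body is still above the panels. I'll continue more slowly.

>>> drive_tool(rows=[{"fingers":0,"linear":[-0.3,0,0],"roll":0},{"fingers":0,"linear":[-0.6,0,0],"roll":0},{"fingers":0,"linear":[-0.9,0,0],"roll":0},{"fingers":0,"linear":[-1.2,0,0],"roll":0},{"fingers":0,"linear":[-1.5,0,0],"roll":0},{"fingers":0,"linear":[-1.7,0,0],"roll":0},{"fingers":0,"linear":[-1.9,0,0],"roll":0},{"fingers":0,"linear":[-2.1,0,0],"roll":0}])

```text
time_s: 9.32
ee_pos: [664.5, -138.2, 312.6]
eef_rot: [[-0.999, -0.037, -0.0], [-0.037, 0.999, 0.0], [0.0, 0.0, -1.0]]
wrist_force: [-6.2, -0.4, -2.2]
grip_width: 0.003
grasp_force: 3.2
```

>>> drive_tool(rows=[{"fingers":0,"linear":[-0.1,0,0],"roll":0},{"fingers":0,"linear":[-0.2,0,0],"roll":0},{"fingers":0,"linear":[-0.3,0,0],"roll":0},{"fingers":0,"linear":[-0.4,0,0],"roll":0},{"fingers":0,"linear":[-0.5,0,0],"roll":0},{"fingers":0,"linear":[-0.6,0,0],"roll":0}])

```text
time_s: 10.07
ee_pos: [669.2, -138.2, 312.3]
eef_rot: [[-0.999, -0.037, -0.004], [-0.037, 0.999, 0.001], [0.004, 0.001, -1.0]]
wrist_force: [-11.1, 2.4, 2.0]
grip_width: 0.005
grasp_force: 5.6
```

>>> drive_tool(rows=[{"fingers":0,"linear":[-0.1,0,0],"roll":0},{"fingers":0,"linear":[-0.2,0,0],"roll":0},{"fingers":0,"linear":[-0.3,0,0],"roll":0},{"fingers":0,"linear":[-0.4,0,0],"roll":0}])

```text
time_s: 10.58
ee_pos: [675.0, -137.8, 313.2]
eef_rot: [[-0.999, -0.037, 0.002], [-0.037, 0.999, -0.0], [-0.002, -0.0, -1.0]]
wrist_force: [-0.3, -0.7, 0.3]
grip_width: 0.009
grasp_force: 0.0
```

>>> drive_tool(rows=[{"fingers":0,"linear":[-0.1,0,0],"roll":0},{"fingers":0,"linear":[-0.2,0,0],"roll":0}])

```text
time_s: 10.82
ee_pos: [676.3, -137.9, 312.8]
eef_rot: [[-0.999, -0.037, -0.0], [-0.037, 0.999, -0.0], [0.0, 0.0, -1.0]]
wrist_force: [-3.5, -0.4, 3.6]
grip_width: 0.006
grasp_force: 1.9
```

>>> drive_tool(rows=[{"fingers":0,"linear":[-0.1,0,0],"roll":0},{"fingers":0,"linear":[-0.2,0,0],"roll":0}])

```text
time_s: 11.08
ee_pos: [678.3, -137.8, 312.7]
eef_rot: [[-0.999, -0.037, -0.0], [-0.037, 0.999, -0.0], [0.0, -0.0, -1.0]]
wrist_force: [-3.6, 0.0, 2.8]
grip_width: 0.007
grasp_force: 2.0
```

>>> drive_tool(rows=[{"fingers":0,"linear":[-0.1,0,0],"roll":0},{"fingers":0,"linear":[-0.1,0,0],"roll":0}])

```text
time_s: 11.32
ee_pos: [679.4, -137.7, 312.6]
eef_rot: [[-0.999, -0.037, -0.0], [-0.037, 0.999, -0.0], [0.0, -0.0, -1.0]]
wrist_force: [-3.8, -0.9, 3.0]
grip_width: 0.005
grasp_force: 1.7
```

```bash
python3 - <<'E'
from h import *
c=cap('side'); im=c['color'][195:315,325:485,::-1]; cv2.imwrite(f'pics/s5.png',cv2.resize(im,None,fx=5,fy=5,interpolation=cv2.INTER_CUBIC))
s=telemetry.observe();print(s['time_s'],s['ee_pos'],s['wrist_force'],s['torque'])
for z in (115,): print(ray(c,285+350/4-.4,165+508/4-.4,z))
E
```

```text
11.375 [ 679.41112055 -137.73660782  312.65218241] [-3.61671699 -0.44312705  2.93025013] [-0.087396    0.8315709  -0.08382647]
[ 667.0583007  -238.78209004  115.        ]
```

View pics/s5.png

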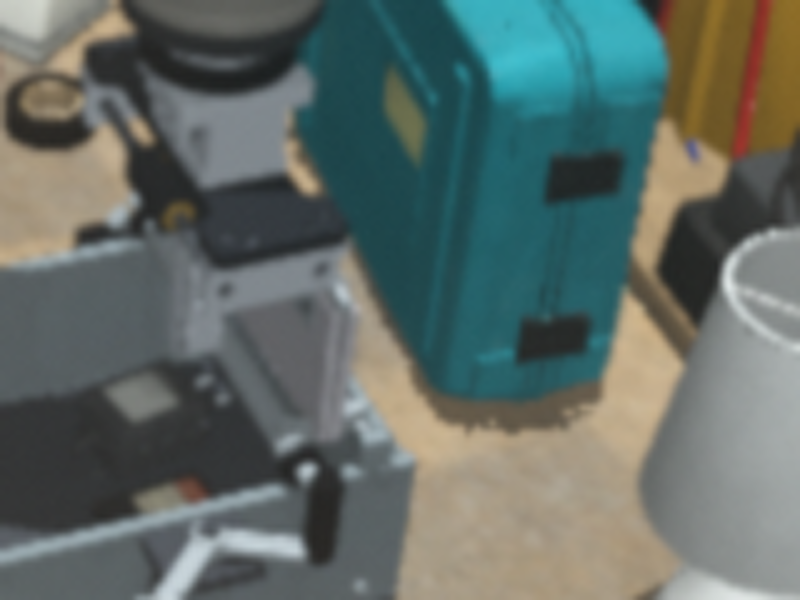

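The panels look folded flat, with the bar's right end at (300,468), near the end stop. I'll press on gently.

>>> drive_tool(rows=[{"fingers":0,"linear":[-0.1,0,0],"roll":0},{"fingers":0,"linear":[-0.1,0,0],"roll":0}])

```text
time_s: 11.62
ee_pos: [680.0, -137.7, 312.6]
eef_rot: [[-0.999, -0.037, -0.001], [-0.037, 0.999, 0.0], [0.001, 0.0, -1.0]]
wrist_force: [-8.6, 0.5, 4.0]
grip_width: 0.01
grasp_force: 3.6
```

>>> drive_tool(rows=[{"fingers":0,"linear":[-0.1,0,0],"roll":0},{"fingers":0,"linear":[-0.1,0,0],"roll":0}])

```text
time_s: 11.88
ee_pos: [680.6, -137.8, 312.5]
eef_rot: [[-0.999, -0.037, -0.003], [-0.037, 0.999, 0.0], [0.003, 0.0, -1.0]]
wrist_force: [-11.4, 0.4, 7.6]
grip_width: 0.005
grasp_force: 5.7
```

>>> drive_tool(rows=[{"fingers":0,"linear":[-0.1,0,0],"roll":0},{"fingers":0,"linear":[-0.1,0,0],"roll":0}])

```text
time_s: 12.12
ee_pos: [681.2, -137.9, 312.4]
eef_rot: [[-0.999, -0.037, -0.004], [-0.037, 0.999, 0.0], [0.004, 0.001, -1.0]]
wrist_force: [-15.3, -0.1, 10.1]
grip_width: 0.005
grasp_force: 7.7
```

```bash
python3 - <<'E'
from h import *
s=telemetry.observe();print(s['time_s'],s['ee_pos'],s['wrist_force'],s['torque'],s['grasp_force'])
E
```

```text
12.125 [ 681.19903045 -137.85919555  312.42144377] [-15.28752966  -0.06803521  10.0585544 ] [ 0.19958841  3.71731318 -0.00689811] 7.736634314060211
```

>>> drive_tool(rows=[{"fingers":0,"linear":[-0.1,0,0],"roll":0},{"fingers":0,"linear":[-0.1,0,0],"roll":0},{"fingers":0,"linear":[-0.1,0,0],"roll":0},{"fingers":0,"linear":[-0.1,0,0],"roll":0},{"fingers":0,"linear":[-0.1,0,0],"roll":0},{"fingers":0,"linear":[-0.1,0,0],"roll":0},{"fingers":0,"linear":[-0.1,0,0],"roll":0},{"fingers":0,"linear":[-0.1,0,0],"roll":0}])

```text
time_s: 13.12
ee_pos: [681.8, -137.9, 312.4]
eef_rot: [[-0.999, -0.036, -0.005], [-0.036, 0.999, 0.001], [0.005, 0.001, -1.0]]
wrist_force: [-19.9, 0.5, 12.9]
grip_width: 0.005
grasp_force: 9.8
```

Held at about 20 N for a second. Now I'll ease off and check that the catch holds.

>>> drive_tool(rows=[{"fingers":0,"linear":[0.2,0,0],"roll":0},{"fingers":0,"linear":[0.4,0,0],"roll":0},{"fingers":0,"linear":[0.8,0,0],"roll":0},{"fingers":0,"linear":[1.4,0,0],"roll":0},{"fingers":0,"linear":[3,0,0],"roll":0},{"fingers":0,"linear":[6,0,0],"roll":0},{"fingers":0,"linear":[9,0,-3],"roll":0},{"fingers":0,"linear":[14,0,-9],"roll":0}])

```text
time_s: 14.12
ee_pos: [552.5, -141.9, 390.4]
eef_rot: [[-0.999, -0.038, -0.002], [-0.038, 0.999, -0.0], [0.002, -0.0, -1.0]]
wrist_force: [0.8, -0.3, 1.3]
grip_width: 0.005
grasp_force: 0.0
```

```bash
python3 - <<'E'
from h import *
c=cap('side'); im=c['color'][195:345,285:485,::-1]; cv2.imwrite(f'pics/s6.png',cv2.resize(im,None,fx=4,fy=4,interpolation=cv2.INTER_CUBIC))
s=telemetry.observe();print(s['time_s'],s['ee_pos'],s['wrist_force'],s['joint_velocities'].round(3))
E
```

```text
14.175 [ 549.20536287 -144.38669602  396.98693773] [ 0.79534068 -4.35913932  5.88812148] [ 0.034  0.063  0.008 -0.071 -0.064 -0.094  0.04 ]
```

View pics/s6.png

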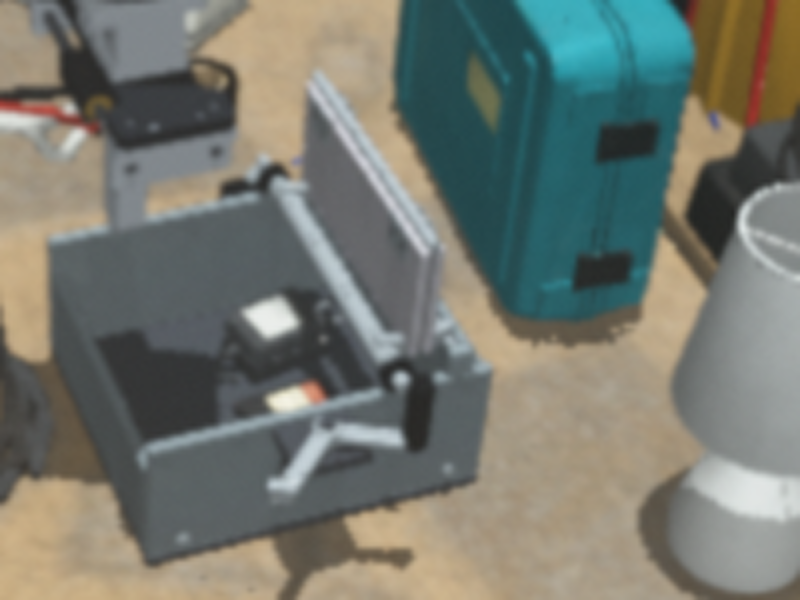

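The panels stand upright and flat together, from (315,80) to (430,250), held by the catch with the robot clear. The stop is still swung aside. Handing in.

>>> drive_tool(rows=[{"fingers":0,"linear":[0,0,0],"roll":0},{"fingers":0,"linear":[0,0,0],"roll":0}])

```text
time_s: 14.42
ee_pos: [553.8, -141.8, 390.1]
eef_rot: [[-0.999, -0.038, -0.0], [-0.038, 0.999, 0.0], [0.0, 0.0, -1.0]]
wrist_force: [0.3, -0.4, -0.7]
grip_width: 0.009
grasp_force: 0.0
```

```bash
python3 -c "
from workcell import env
print(env.close_job())"
```

```text
the job is handed in; nothing more can be done
None
```

The job is handed in with no verdict shown: the stop is swung aside to about 1.1 rad, and the cover is folded flat, was pressed at about 20 N for a second, and now stands on its catch with the arm clear. The tool could not be tilted, so I pushed the bar with it vertical.

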